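# Set the tall height stop to five for the brake caliper

## Task

The caliper casting is to be propped for checking, so set the taller of the two height stops to 5: turn its scale sleeve until the pointer clicks in at the mark with five pips, then let go. Leave the low stop at its present setting.

Things in the scene. Friction and masses are not known exactly. Their poses are not given: they have to be found in the camera images.
- tall_sleeve (a joint): Angle (rad) of the taller stop's scale sleeve: 0 at mark 1, growing clockwise seen from above; mark n is at (n-1) x 0.419 (24 degrees), so mark 5 at 1.676. A spring detent (about 0.07 N m to turn out of a mark) draws the released sleeve into the nearest mark; end stops 0.06 beyond marks 1 and 6. It starts at mark 2, 3 or 4 and does not rise as it turns.
- tall_axis (a point): Point on the fixed dial plate: foot of the taller stop's sleeve, on its vertical axis (z up), 72 mm above the counter. The sleeve, round knurled steel, 46 mm across, runs 55 mm up from here, with a button 22 mm across and 12 mm high on top; grip it across from above at any yaw. At its foot a pointer bar, 7 mm wide, up to 6 mm above the dial, reaches 40 mm from the axis.
- tall_stop: Fixed base of the taller height stop; origin at the centre of its underside, on the counter. Round foot 104 mm across, column 72 mm across, round aluminium dial plate 140 mm across with its face 72 mm up. On the dial six dark radial bars, clockwise from mark 1 to 6, with 1 to 6 pips outside them as on a die. x points to the middle of the scale, between marks 3 and 4.
- low_pointer (a point): Tip of the pointer on the low stop's sleeve, which must stay at its setting: 40 mm from that sleeve's axis, 25.5 mm above the counter; one click (24 degrees) is 17 mm here. The low stop is fixed: square foot 116 mm wide, the same dial with its face 22 mm up, a slimmer sleeve 32 mm across and 55 mm tall, with the same button.
There are look-alikes about, which are no part of the job. What is shaped like the tall_stop but orange is not meant.

How it is judged:
At the end, for the whole second after the job is handed in: The taller stop's sleeve rests at mark 5 (within 10 degrees, 1.50 to 1.85 rad), and the low stop's pointer is within 12 mm of where it began (value of joint tall_sleeve between 1.5 and 1.85 rad and velocity of joint tall_sleeve between -0.2 and 0.2 rad/s and distance of low_pointer from where it was at the start of the episode below 0.012 m); the robot touches nothing.
It fails at once if the low stop was turned to another setting (its pointer moved more than 12 mm) (distance of low_pointer from where it was at the start of the episode above 0.012 m).
It also fails if it takes over 32 s, if anything falls off the work surface, if the arm or the gripper's body presses on something with over 40 N, if the wrist force passes 120 N, or if a joint passes its speed limit or range.

## Robot

A 7-joint arm with a two-finger parallel gripper is mounted at the origin on the work surface. World frame = base frame: x ahead of the robot, y to its left, z up, the work surface at z = 0. Lengths are in m, angles in rad, forces in N, time in s.
With the tool pointing down it reaches from about 0.35 to 0.775 m from the base axis. Payload 3.1 kg.
Tool frame: the origin (TCP) lies midway between the tips of the shut fingers; the grasp point (between the pads) lies bot.grip_point_offset behind it (bot.grip_point_offset is the distance from the TCP to the grasp point, in m); z points along the fingers, y is the direction in which the jaws open and shut (so a half turn about z gives the same grasp; the last joint's range is limited). The gripper opens to 85 mm and grips with 20 to 120 N. Pads are 22 mm wide; open, the fingers measure 114 mm over their backs; the gripper's body (76 mm by 85 mm) begins 54 mm behind the grasp point. The pads swing forward as they close: fully open they stand 13 mm farther back than shut.
Start: joints at [-1.193, 0.311, 0.014, 1.512, -0.004, 1.319, -0.027], TCP at [0.224, 0.502, 0.231] pointing down, gripper open.
Joint ranges: [-2.7, 2.7], [-0.3, 1.91], [-1.27, 1.3], [0.12, 2.57], [-1.44, 4.58], [0.2, 2.03], [-3.05, 3.05]. Speed limits (rad/s): [2.79, 2.79, 3.14, 3.14, 3.14, 3.14, 3.14].

## Interface

Orientations are given as [roll, pitch, yaw] about the fixed x, y, z axes, in that order (R = Rz(yaw) Ry(pitch) Rx(roll)).
In Python, from workcell import bot gives the robot as it stands. The module is installed in compiled form; this text tells all that it offers.
- The arm moves only by the tool step_arm, never from a script. Its argument "motion" is a list of rows, each an object of numbers: "fingers": the closure, from -1 (fully open) to 1 (shut); "tx", "ty", "tz": the shift along the tool's x, y, z in mm; "roll": the turn about the tool's z in degrees. A call has 1 to 12 rows; each row is the pose to reach, as a shift and turn from the pose commanded when the call began, along the tool's axes at that moment; what a row does not reach only later rows make up. A row lasts 1/10 s, in which the tool goes at most 50 mm and 8.59 degrees, less where a joint would pass 70% of its speed; a pose out of reach is approached as far as the arm can. A call with a gripper value outside its range is refused whole. The fingers move at their own pace and stop on an object; the grip force is fixed at half the most. Time passes only in rows, so rows that repeat a pose let the fingers close. It gives the time, the measured TCP pose, the force and the opening at its end, in the units of the state.
- bot.get_state(): the state, without advancing time (a new reading comes with each control period).
- bot.snapshot(name): name is "scene" or "side" or "wrist"; returns the picture (400x640x3 uint8, red, green, blue); there is no depth.
- bot.calibration(name): a dict with "fx", "fy", "cx", "cy" (pixels), "rvec" (rotation vector, rad) and "tvec" (3), from world to camera coordinates, as OpenCV has them. Camera axes: x right, y down, z forward; pixel columns grow to the right and rows downward; lengths in m; the calibration is good to about 2 mm. A picture is of the moment at which its call begins: read the wrist's pose just before it. calibration takes no time and is no camera call; for the wrist camera it gives the pose at the moment of the call.
- bot.job_done(): hands the job in, once; it reports no verdict.
The state is a dict: "time_s": time; "joints": joint angles; "joint_velocities": joint speeds; "joint_torque": joint torques, N m; "eef_pos": TCP position; "tool_rot": TCP orientation; "contact_force": force on the tool from outside, world axes, zero at the start; "wrist_torque": the same for the moment, N m; "grip_width": opening from 0.0 (shut) to 1.0 (fully open).
Only numpy, scipy, OpenCV 4.12 (cv2) and the standard library are available. Lean on these libraries where they do the work, as an engineer would, in place of code of your own. Each camera call takes 0.05 s, during which the arm holds its last target. There are 200 camera calls.

## Working session

There is one attempt and no reset: what is moved stays moved. The work goes in short steps, Python scripts to look and compute and a tool call to move; the robot and the scene stay as the last step left them, time stands still between calls to the robot, and variables do not carry over. Pictures are saved under pics/ and viewed, about 8 in all and at most 12, crops included, and the job is handed in when it is done.

Besides the shell and the picture viewer there is one more tool, called as name(argument=value, ...), one argument or row to a line, values as JSON. step_arm: Moves the arm, as the interface text tells. Its arguments: {"type":"object","properties":{"motion":{"type":"array","items":{"type":"object","properties":{"fingers":{"type":"number"},"tx":{"type":"number"},"ty":{"type":"number"},"tz":{"type":"number"},"roll":{"type":"number"}}}}},"required":["motion"]}

```bash
mkdir -p pics
python3 - <<'E'
from workcell import bot
import cv2,json
for n in("scene","side"):
    cv2.imwrite(f"pics/{n}0.png",bot.snapshot(n)[:,:,::-1]); print(n,{k:(v.tolist() if hasattr(v,'tolist') else v) for k,v in bot.calibration(n).items()})
print(bot.get_state(),bot.grip_point_offset)
E
```

```text
scene {'fx': 386.9826717993666, 'fy': 386.9826717993666, 'cx': 314.70380112534997, 'cy': 193.7131911273212, 'rvec': [0.6970404524178527, 2.5897562417696354, -1.1296570179861531], 'tvec': [0.4126965931690872, -0.14382456246186906, 1.2373158748051574]}
side {'fx': 373.1878314395635, 'fy': 373.1878314395635, 'cx': 312.33016070467454, 'cy': 201.66502057470876, 'rvec': [2.14936383088788, -0.19944484879487243, 0.07869827224945819], 'tvec': [-0.5056361201764873, 0.13845717978608982, 0.9360132457371725]}
{'time_s': 0.1, 'joints': array([-1.19271169,  0.31170364,  0.01400652,  1.51291866, -0.00438305,
        1.31919756, -0.02720624]), 'joint_velocities': array([ 0.00093014, -0.00188059,  0.0008043 , -0.00494383, -0.00021278,
        0.00108448,  0.00079201]), 'joint_torque': array([ 4.25700437e-04, -3.80851007e+01,  1.46550955e-01, -2.31238371e+01,
        1.23065591e-02,  8.09387566e-03,  6.08390565e-06]), 'eef_pos': array([0.2238895 , 0.50164146, 0.23028907]), 'tool_rot': array([-3.13939872e+00,  1.12481001e-04,  2.72186968e+00]), 'contact_force': array([-0.47181358,  0.09784777,  0.02605916]), 'wrist_torque': array([-0.01686302, -0.03806722, -0.04030386]), 'grip_width': 1.0041061751644558} 0.0187
```

View pics/scene0.png

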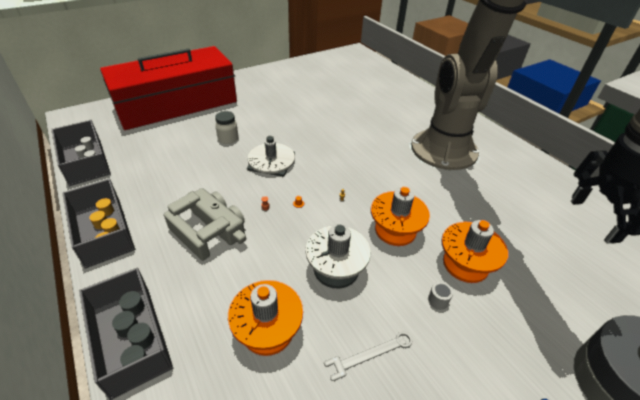

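View pics/side0.png

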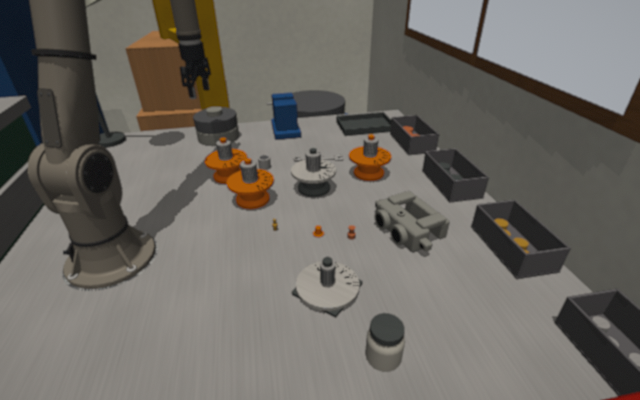

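The white tall stop is at about (338,250) in the scene view and (313,170) in the side view. The low stop is at (271,158) and (328,285). I'll enlarge both tall-stop views next.

```bash
cat > h.py <<'E'
import numpy as np,cv2
from workcell import bot
def onplane(n,u,v,z,c=None):
    c=c or bot.calibration(n); R,_=cv2.Rodrigues(np.array(c['rvec'])); t=np.array(c['tvec'])
    d=R.T@[(u-c['cx'])/c['fx'],(v-c['cy'])/c['fy'],1]; o=-R.T@t
    return (o+d*(z-o[2])/d[2])
def proj(n,P,c=None):
    c=c or bot.calibration(n)
    K=np.array([[c['fx'],0,c['cx']],[0,c['fy'],c['cy']],[0,0,1]])
    return cv2.projectPoints(np.float64(P).reshape(-1,3),np.array(c['rvec']),np.array(c['tvec']),K,None)[0][:,0]
E
python3 - <<'E'
from h import *
print(onplane('scene',340,229,.139),onplane('side',313,152,.139))
a=cv2.imread('pics/scene0.png')[215:290,290:385]; b=cv2.imread('pics/side0.png')[140:200,280:345]
a=cv2.resize(a,None,fx=6,fy=6,interpolation=2)[:450,:400+170]; b=cv2.resize(b,(230,212),interpolation=2)
o=np.zeros((450,800,3),np.uint8);o[:,:570]=a;o[:212,570:]=b;cv2.imwrite('pics/c1.png',o)
E
```

```text
[0.55724379 0.22581666 0.139     ] [0.55274065 0.1953455  0.139     ]
```

View pics/c1.png

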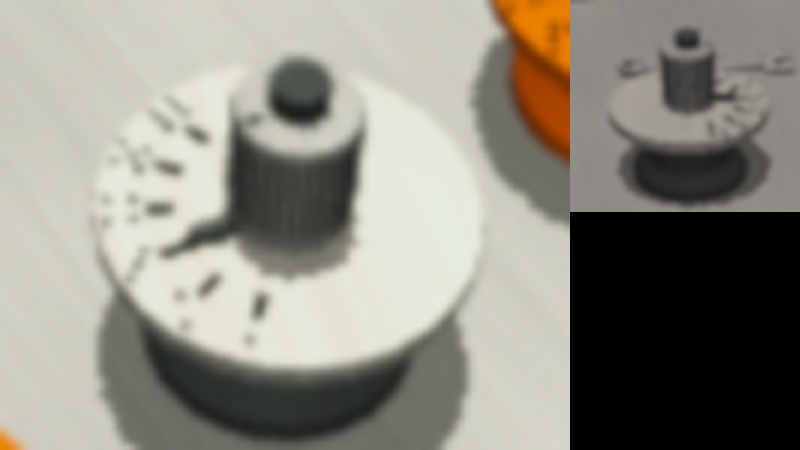

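The pointer lies at the 3-pip mark, third from the 1-pip end, with the marks running clockwise. It therefore needs +48°. I'll refine the axis position and plan the approach.

Run:
```python
from h import *
print(onplane('scene',340,227.3,.139),onplane('side',312.8,148.8,.139))
from scipy.optimize import minimize
# dial silhouette fit: bbox of projected circle in scene & side
t=np.linspace(0,2*np.pi,200)
def bb(n,x,y):
    p=proj(n,np.c_[x+.07*np.cos(t),y+.07*np.sin(t),0*t+.072]);return np.r_[p.min(0),p.max(0)]
obs={'scene':np.array([290+94/6,215+62/6,290+484/6,215+372/6]),'side':np.array([280+38/3.54,140+68/3.53,280+200/3.54,140+144/3.53])}
for n in obs:
    r=minimize(lambda q:((bb(n,*q)-obs[n])**2).sum(),[.55,.21],method='Nelder-Mead');print(n,r.x,r.fun,bb(n,*r.x)-obs[n])
# pointer angle / marks on dial plane
for nm,u,v in [('tip',163,254),('m1',260,305),('m2',208,286),('m4',160,209),('m5',170,168),('m6',197,133)]:
    print(nm,onplane('scene',290+u/6,215+v/6,.072))
for n in('scene','side'):
    for nm,P in [('btn',(.555,.21,.139))]:print(n,proj(n,P))
s=bot.get_state();R=cv2.Rodrigues;from scipy.spatial.transform import Rotation as Ro
print(Ro.from_euler('xyz',s['tool_rot']).as_matrix().round(4))
```

```text
[0.55467004 0.22191483 0.139     ] [0.55591669 0.21665087 0.139     ]
scene [0.55630173 0.22490195] 0.1580651096360939 [-0.11918496  0.27107711  0.11219574 -0.2403942 ]
side [0.55610663 0.21135886] 0.1536584287307268 [ 0.0171067  -0.30189466 -0.02503122  0.24819114]
tip [0.60614944 0.22046506 0.072     ]
m1 [0.5884326  0.25595852 0.072     ]
m2 [0.59973881 0.240159   0.072     ]
m4 [0.59670916 0.20261421 0.072     ]
m5 [0.58377695 0.1880667  0.072     ]
m6 [0.56645436 0.17862148 0.072     ]
scene [[336.6790196  223.63198446]]
side [[312.88658282 149.78541745]]
[[-9.132e-01  4.075e-01 -8.000e-04]
 [ 4.075e-01  9.132e-01 -2.000e-03]
 [-1.000e-04 -2.200e-03 -1.000e+00]]
```

step_arm(
  motion=[
    {"fingers": -1, "tx": -20, "ty": -6, "tz": -20},
    {"tx": -60, "ty": -17, "tz": -20, "fingers": -1},
    {"tx": -105, "ty": -30, "tz": -20, "fingers": -1},
    {"tx": -150, "ty": -43, "tz": -20, "fingers": -1},
    {"tx": -195, "ty": -56, "tz": -20, "fingers": -1},
    {"tx": -240, "ty": -69, "tz": -20, "fingers": -1},
    {"tx": -285, "ty": -82, "tz": -20, "fingers": -1},
    {"tx": -330, "ty": -95, "tz": -20, "fingers": -1},
    {"tx": -370, "ty": -107, "tz": -20, "fingers": -1},
    {"tx": -417, "ty": -120, "tz": -20, "fingers": -1},
    {"tx": -417, "ty": -120, "tz": -20, "fingers": -1},
    {"tx": -417, "ty": -120, "tz": -20, "fingers": -1},
  ],
)

```text
validation failed for argument at $.mo...
```

Run:
```python
from h import *
s=bot.get_state();print(s['eef_pos'],s['tool_rot'],s['joints'].round(3))
c=bot.calibration('wrist');im=bot.snapshot('wrist')[:,:,::-1]
import pickle;pickle.dump(c,open('w1.pkl','wb'))
cv2.imwrite('pics/w1.png',im)
o=cv2.Rodrigues(np.array(c['rvec']))[0];print('cam',-o.T@c['tvec'])
P=[(.556,.222,z) for z in(.072,.127,.139)];print(proj('wrist',P,c))
```

```text
[0.2238895  0.50164146 0.23028907] [-3.13939872e+00  1.12481001e-04  2.72186968e+00] [-1.193  0.312  0.014  1.513 -0.004  1.319 -0.027]
cam [0.1551028  0.5317198  0.37305371]
[[226.57756488 508.09886525]
 [213.48576184 564.32058703]
 [210.13321226 578.71784838]]
```

View pics/w1.png

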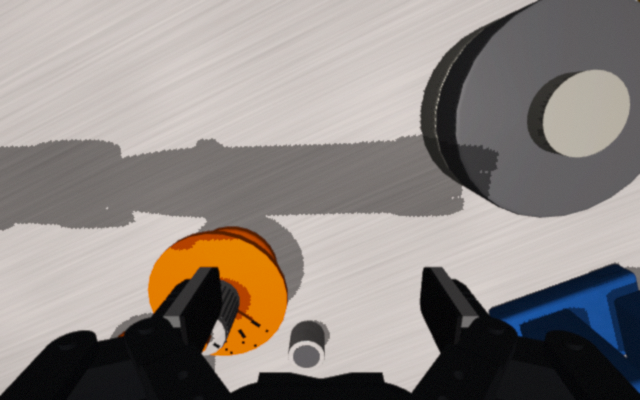

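The move was refused, so the arm is still at the start. This wrist view shows an orange look-alike at (220,290). I'll resend it with every field filled.

step_arm(
  motion=[
    {"fingers": -1, "tx": -20, "ty": -6, "tz": -20, "roll": 0},
    {"fingers": -1, "tx": -60, "ty": -17, "tz": -20, "roll": 0},
    {"fingers": -1, "tx": -105, "ty": -30, "tz": -20, "roll": 0},
    {"fingers": -1, "tx": -150, "ty": -43, "tz": -20, "roll": 0},
    {"fingers": -1, "tx": -195, "ty": -56, "tz": -20, "roll": 0},
    {"fingers": -1, "tx": -240, "ty": -69, "tz": -20, "roll": 0},
    {"fingers": -1, "tx": -285, "ty": -82, "tz": -20, "roll": 0},
    {"fingers": -1, "tx": -330, "ty": -95, "tz": -20, "roll": 0},
    {"fingers": -1, "tx": -370, "ty": -107, "tz": -20, "roll": 0},
    {"fingers": -1, "tx": -417, "ty": -120, "tz": -20, "roll": 0},
    {"fingers": -1, "tx": -417, "ty": -120, "tz": -20, "roll": 0},
  ],
)

```text
time_s: 1.25
eef_pos: [0.5614, 0.2131, 0.2504]
tool_rot: [-3.136, 0.006, 2.708]
contact_force: [-0.5, 0.2, 0.3]
grip_width: 0.998
```

Run:
```python
from h import *
bot.snapshot('scene');bot.snapshot('scene');
s=bot.get_state();print(s['eef_pos'],s['tool_rot'],s['joints'].round(3))
c=bot.calibration('wrist');im=bot.snapshot('wrist')[:,:,::-1]
import pickle;pickle.dump(c,open('w2.pkl','wb'))
cv2.imwrite('pics/w2.png',im)
P=[(.556,.222,z) for z in(.072,.127,.139)];print(proj('wrist',P,c))
```

```text
[0.55672234 0.22088701 0.25046523] [-3.14019518e+00 -7.12001448e-04  2.71783095e+00] [-0.573  0.409  0.246  1.338 -0.098  1.407  0.817]
[[322.40057303 182.03514343]
 [322.66946495 197.30534712]
 [322.74232808 201.44319873]]
```

View pics/w2.png

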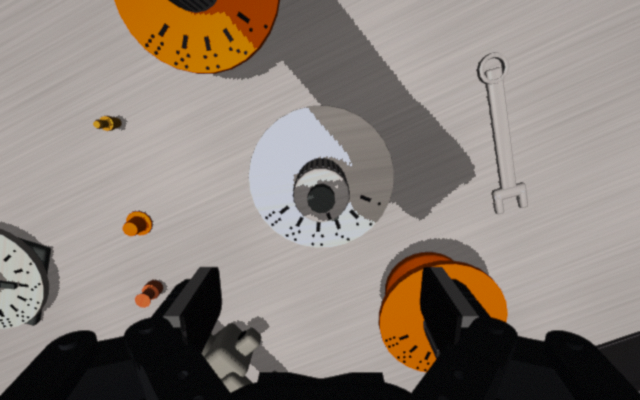

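The wrist view shows the white dial centred near (321,176) and the button near (321,198), so the axis estimate shifts a few mm. I'll refine with an enlarged crop, which also checks the pointer.

Run:
```python
from h import *
import pickle
c=pickle.load(open('w2.pkl','rb'))
im=cv2.imread('pics/w2.png')
print(onplane('w',321,198,.139,c))
# fit dial by bbox
t=np.linspace(0,2*np.pi,300)
from scipy.optimize import minimize
obs=np.array([249,105.5,393.5,247.5])
def bb(q):
    p=proj('w',np.c_[q[0]+.07*np.cos(t),q[1]+.07*np.sin(t),0*t+.072],c);return np.r_[p.min(0),p.max(0)]
r=minimize(lambda q:((bb(q)-obs)**2).sum(),[.556,.222],method='Nelder-Mead');print(r.x,bb(r.x)-obs)
k=cv2.resize(im[95:255,235:405],None,fx=3.5,fy=3.5,interpolation=2)
for q,z,rad,col in[(r.x,.072,.07,(0,0,255)),(r.x,.127,.023,(0,255,0)),(r.x,.139,.011,(255,0,255))]:
    p=proj('w',np.c_[q[0]+rad*np.cos(t),q[1]+rad*np.sin(t),0*t+z],c)
    cv2.polylines(k,[np.int32(((p-[235,95]+.5)*3.5).round())],True,col,1)
cv2.imwrite('pics/c2.png',k)
```

```text
[0.55291997 0.22190589 0.139     ]
[0.55466214 0.22135882] [-0.68147788 -0.36174637  0.67525237  0.559519  ]
```

View pics/c2.png

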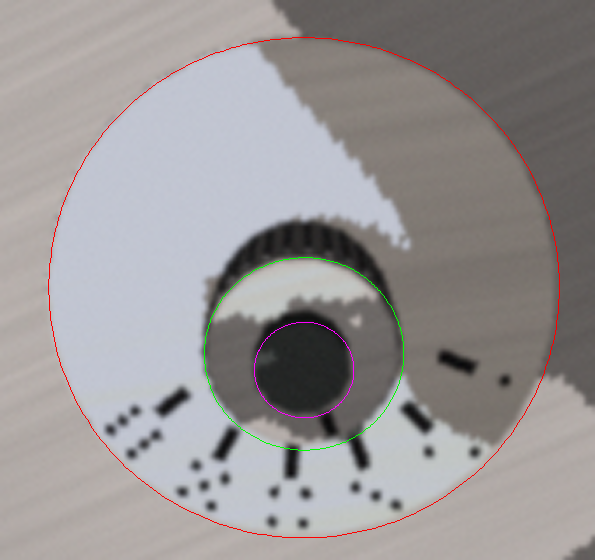

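The overlay matches the dial, with the axis at about (0.554, 0.222). The pointer line at (328,425) is at the 3-pip mark. Marks run clockwise 1→6, so +48° is confirmed, and I'll descend.

step_arm(
  motion=[
    {"fingers": -1, "tx": 3, "ty": 0, "tz": 20, "roll": 0},
    {"fingers": -1, "tx": 3, "ty": 0, "tz": 50, "roll": 0},
    {"fingers": -1, "tx": 3, "ty": 0, "tz": 80, "roll": 0},
    {"fingers": -1, "tx": 3, "ty": 0, "tz": 105, "roll": 0},
    {"fingers": -1, "tx": 3, "ty": 0, "tz": 125, "roll": 0},
    {"fingers": -1, "tx": 3, "ty": 0, "tz": 142, "roll": 0},
    {"fingers": -1, "tx": 3, "ty": 0, "tz": 155, "roll": 0},
    {"fingers": -1, "tx": 3, "ty": 0, "tz": 162, "roll": 0},
    {"fingers": -1, "tx": 3, "ty": 0, "tz": 162, "roll": 0},
    {"fingers": -1, "tx": 3, "ty": 0, "tz": 162, "roll": 0},
    {"fingers": -1, "tx": 3, "ty": 0, "tz": 162, "roll": 0},
  ],
)

```text
time_s: 2.5
eef_pos: [0.5541, 0.2244, 0.0905]
tool_rot: [3.14, 0.002, 2.722]
contact_force: [-0.2, -0.1, -0.9]
grip_width: 1.0
```

step_arm(
  motion=[
    {"fingers": -1, "tx": 0, "ty": 0, "tz": 0, "roll": 0},
    {"fingers": -1, "tx": 0, "ty": 0, "tz": 0, "roll": 0},
    {"fingers": -1, "tx": 0, "ty": 0, "tz": 0, "roll": 0},
    {"fingers": -1, "tx": 0, "ty": 0, "tz": 0, "roll": 0},
  ],
)

```text
time_s: 2.9
eef_pos: [0.5534, 0.224, 0.0894]
tool_rot: [3.141, 0.0, 2.722]
contact_force: [0.1, -0.1, 0.6]
grip_width: 0.999
```

step_arm(
  motion=[
    {"fingers": -1, "tx": -1, "ty": -2, "tz": 0, "roll": 0},
    {"fingers": -1, "tx": -1, "ty": -2, "tz": 0, "roll": 0},
    {"fingers": -1, "tx": -1, "ty": -2, "tz": 0, "roll": 0},
    {"fingers": 1, "tx": -1, "ty": -2, "tz": 0, "roll": 0},
    {"fingers": 1, "tx": -1, "ty": -2, "tz": 0, "roll": 0},
    {"fingers": 1, "tx": -1, "ty": -2, "tz": 0, "roll": 0},
    {"fingers": 1, "tx": -1, "ty": -2, "tz": 0, "roll": 0},
    {"fingers": 1, "tx": -1, "ty": -2, "tz": 0, "roll": 0},
    {"fingers": 1, "tx": -1, "ty": -2, "tz": 0, "roll": 0},
    {"fingers": 1, "tx": -1, "ty": -2, "tz": 0, "roll": 0},
  ],
)

```text
time_s: 3.9
eef_pos: [0.5537, 0.2224, 0.0897]
tool_rot: [3.14, 0.0, 2.722]
contact_force: [0.6, 1.4, 2.6]
grip_width: 0.522
```

The grip holds: the opening is about 45 mm and side forces are low. Next I turn it +48°.

step_arm(
  motion=[
    {"fingers": 1, "tx": 0, "ty": 0, "tz": 0, "roll": 4},
    {"fingers": 1, "tx": 0, "ty": 0, "tz": 0, "roll": 10},
    {"fingers": 1, "tx": 0, "ty": 0, "tz": 0, "roll": 16},
    {"fingers": 1, "tx": 0, "ty": 0, "tz": 0, "roll": 22},
    {"fingers": 1, "tx": 0, "ty": 0, "tz": 0, "roll": 28},
    {"fingers": 1, "tx": 0, "ty": 0, "tz": 0, "roll": 34},
    {"fingers": 1, "tx": 0, "ty": 0, "tz": 0, "roll": 40},
    {"fingers": 1, "tx": 0, "ty": 0, "tz": 0, "roll": 45},
    {"fingers": 1, "tx": 0, "ty": 0, "tz": 0, "roll": 48},
    {"fingers": 1, "tx": 0, "ty": 0, "tz": 0, "roll": 48},
    {"fingers": 1, "tx": 0, "ty": 0, "tz": 0, "roll": 48},
    {"fingers": 1, "tx": 0, "ty": 0, "tz": 0, "roll": 48},
  ],
)

```text
time_s: 5.1
eef_pos: [0.5544, 0.223, 0.0897]
tool_rot: [3.139, -0.001, 1.886]
contact_force: [3.3, 3.8, 0.7]
grip_width: 0.525
```

Yaw changed by 0.836 rad (47.9°). Next I open, hold, and rise straight up.

step_arm(
  motion=[
    {"fingers": -1, "tx": 0, "ty": 0, "tz": 0, "roll": 0},
    {"fingers": -1, "tx": 0, "ty": 0, "tz": 0, "roll": 0},
    {"fingers": -1, "tx": 0, "ty": 0, "tz": 0, "roll": 0},
    {"fingers": -1, "tx": 0, "ty": 0, "tz": 0, "roll": 0},
    {"fingers": -1, "tx": 0, "ty": 0, "tz": 0, "roll": 0},
    {"fingers": -1, "tx": 0, "ty": 0, "tz": -20, "roll": 0},
    {"fingers": -1, "tx": 0, "ty": 0, "tz": -50, "roll": 0},
    {"fingers": -1, "tx": 0, "ty": 0, "tz": -85, "roll": 0},
    {"fingers": -1, "tx": 0, "ty": 0, "tz": -120, "roll": 0},
    {"fingers": -1, "tx": 0, "ty": 0, "tz": -150, "roll": 0},
    {"fingers": -1, "tx": 0, "ty": 0, "tz": -160, "roll": 0},
    {"fingers": -1, "tx": 0, "ty": 0, "tz": -160, "roll": 0},
  ],
)

```text
time_s: 6.3
eef_pos: [0.5543, 0.2218, 0.2509]
tool_rot: [3.138, -0.0, 1.884]
contact_force: [-0.5, -0.1, -0.4]
grip_width: 1.001
```

Run:
```python
from h import *
for _ in range(3): bot.snapshot('scene')
s=bot.get_state();print(s['time_s'],s['eef_pos'],s['contact_force'],s['grip_width'])
c=bot.calibration('wrist');im=bot.snapshot('wrist')[:,:,::-1].copy()
sc=bot.snapshot('side')[:,:,::-1].copy();sb=cv2.imread('pics/side0.png')
u,v=proj('wrist',(.554,.222,.09),c)[0].astype(int);u=max(u,95);v=max(v,95)
k=cv2.resize(im[v-95:v+95,u-95:u+95],(500,500),interpolation=2)
f=lambda i:cv2.resize(i[250:325,285:370],(283,250),interpolation=2)
cv2.imwrite('pics/f.png',np.hstack([k,np.vstack([f(sb),f(sc)])]))
# tall stop in side view, before/after
print('low side diff',cv2.absdiff(sb,sc)[255:315,292:362].max())
```

```text
6.45 [0.55223562 0.22147679 0.24714972] [-0.00265322  0.82160256 -0.90351431] 0.9982964874787698
low side diff 4
```

View pics/f.png

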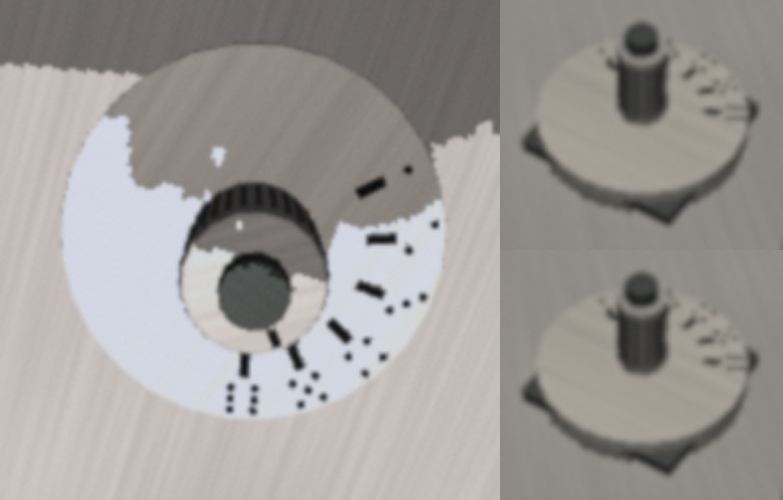

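The sleeve's index line at (273,338) points at the 5-pip bar at (295,355). The low stop is unchanged. I'll hand in.

```bash
python3 -c "
from workcell import bot
print(bot.job_done())"
```

```text
the job is handed in; nothing more can be done
None
```

I turned the taller stop's sleeve from mark 3 to mark 5, let go, and handed the job in. The hand-in gave no verdict.

- **Turn:** I gripped the sleeve from above and turned it clockwise. The wrist turned 47.9°, against 48° needed for two clicks.
- **Setting:** The last wrist picture shows the sleeve's index line at the five-pip bar, within about 4°. The pointer itself is hidden under the sleeve from that angle.
- **Low stop:** It looks the same before and after in the side view, with a largest pixel difference of 4 out of 255.
- **Clear of contact:** The gripper was open and about 0.11 m above the stop at hand-in, with about 1 N on the tool. The clock read about 6.5 s of the 32 s allowed.
- **What went wrong:** My first move was refused because I had left out the roll value, so I resent it. The side view put the stop's axis up to 13 mm from the scene view. The wrist view settled it, and I corrected a 2 mm offset before gripping.

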